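# Find the key that fits the centrifuge's rotor nut

## Task

The rotor is coming out of the centrifuge for cleaning: find which of the two full-size T-handled rotor keys fits the hex nut in the middle of the rotor by trying it on the nut without forcing it, and hang a key that does not fit back over a pin of the key holder, the free one. Finish with the key that fits fully home and upright on the nut and still held by its T-handle in the gripper: do not let go of it. The other two keys end standing on pins of the holder, and the other things on the bench are left alone.

Things in the scene. Friction and masses are not known exactly. Their poses are not given: they have to be found in the camera images.
- key_a: one of two full-size rotor keys, alike outside: steel socket 36 mm across, hexagonal mouth 24 mm deep, 12 mm shank, black T-bar 90 mm long (along the key's x), 14 wide (y), 16 high. 91 mm high, 0.25 kg. Origin: centre of the mouth's rim, z up the shank. Mouth corners at 0, 60, 120.. degrees from its x. One fits the nut (0.8 mm play a side), the other is 3 mm too narrow: try it
- key_b: one of two full-size rotor keys, alike outside: steel socket 36 mm across, hexagonal mouth 24 mm deep, 12 mm shank, black T-bar 90 mm long (along the key's x), 14 wide (y), 16 high. 91 mm high, 0.25 kg. Origin: centre of the mouth's rim, z up the shank. Mouth corners at 0, 60, 120.. degrees from its x. One fits the nut (0.8 mm play a side), the other is 3 mm too narrow: try it
- key_slim: a plainly smaller rotor key: socket only 24 mm across outside with a 14 mm mouth, far too small for the nut; T-bar 70 mm long; otherwise like the other two, also standing on a pin. Origin at the centre of the mouth's rim
- key_a_grip (a point): middle of key_a's T-bar, the place to hold it, 83 mm above its mouth
- key_b_grip (a point): middle of key_b's T-bar, the place to hold it, 83 mm above its mouth
- holder: fixed aluminium key holder: plate 100 x 270 x 10 mm, long side along its y, with three upright steel pins 85 mm apart along y. A key stands mouth down on the plate over each pin, its T-bar roughly across the row; which key is on which pin varies. Origin at the middle of the plate's underside
- pin_1 (a point): foot of the pin at the holder's -y end, on the plate's upper face, 10 mm above the bench; pins are 10 mm thick and 18 mm high with a tapered top
- pin_2 (a point): foot of the middle pin, like pin_1
- pin_3 (a point): foot of the pin at the holder's +y end, like pin_1
- centrifuge: fixed white microcentrifuge, 250 mm deep (its x), 190 wide (y), 125 high, round rotor bowl 150 mm across in its top. Its lid stands open on its +x side, up to 335 mm above the bench, 110 mm and more from the rotor's axis. Origin at the middle of its underside; the rotor's axis is 15 mm from it towards -x
- rotor: aluminium 12-place rotor in the bowl, 130 mm across, lying below the bowl's rim; turns on its upright spindle with slight friction (0.03 N m). Origin on the axis, 40 mm above the bench
- nut (a point): centre of the rotor nut's foot, on its washer, 85 mm above the bench. Hex nut 22 mm across flats, 14 mm high, chamfered top, under a 10 mm thread end 5 mm high. z up; nut corners at 0, 60, 120.. degrees from the point's x. A key fully home has its origin here, corners over corners; a key that does not fit stays on top, 13 to 14 mm higher
- tube_rack: white microtube rack, 130 x 50 x 44 mm, long side along its x, origin at the middle of its underside; a bystander
- petri_dish: clear petri dish, 95 mm across, 17 mm high, origin at the middle of its underside; a bystander
- tip_box: red pipette-tip box with clear lid, 85 x 120 x 62 mm, origin at the middle of its underside; a bystander
- tip_box_2: yellow pipette-tip box with clear lid, 85 x 120 x 62 mm, origin at the middle of its underside; a bystander
- reagent_bottle: amber reagent bottle, 60 mm across, 115 mm high, origin at the middle of its underside; a bystander
- sample_jar: clear jar with a white cap, 56 mm across, 55 mm high, origin at the middle of its underside; a bystander
- spare_rotor: spare aluminium 8-place rotor without a nut, 110 mm across, 33 mm high, lying on the bench, origin at the middle of its underside; a bystander
Not all that is in view belongs to the job. What is shaped like the key_slim but purple is not meant.

How it is judged:
By the outcome, as a careful person would: the job done as asked, in the order asked, and still so for the second after the job is handed in, while the arm keeps its last pose, push and grip.
It also fails if it takes over 72 s, if anything falls off the work surface, if the arm or the gripper's body presses on something with over 40 N, if the wrist force passes 120 N, or if a joint passes its speed limit or range.

## Robot

A 6-joint arm with a two-finger parallel gripper is mounted at the origin on the work surface. World frame = base frame: x ahead of the robot, y to its left, z up, the work surface at z = 0. Lengths are in m, angles in rad, forces in N, time in s.
With the tool pointing down it reaches from about 0.25 to 0.775 m from the base axis. Payload 4 kg.
Tool frame: the origin (TCP) lies between the finger pads, 19 mm behind the fingertips; this is the grasp point; z points along the fingers, y is the line along which they close (so a half turn about z gives the same grasp; the last joint's range is limited). The gripper opens to 94 mm and grips with 3 to 60 N. Pads are 16 mm wide; open, the fingers measure 119 mm over their backs; the gripper's body (75 mm by 177 mm) begins 78 mm behind the grasp point.
Start: joints at [1.166, 0.087, 1.371, -0, 1.684, -0.103], TCP at [0.163, 0.525, 0.224] pointing down, gripper open.
Joint ranges: [-3.1, 3.1], [-0.76, 2.03], [0.27, 2.55], [-1.08, 4.22], [0.17, 2.65], [-2.57, 2.57]. Speed limits (rad/s): [2.79, 2.79, 3.14, 3.14, 3.14, 3.14].

## Interface

Orientations are given as [roll, pitch, yaw] about the fixed x, y, z axes, in that order (R = Rz(yaw) Ry(pitch) Rx(roll)).
In Python, from bench import * gives the robot as it stands. The module is installed in compiled form; this text tells all that it offers.
- The arm moves only by the tool servo_tool, never from a script. Its argument "targets" is a list of rows, each a list of 4 numbers: the shift along the tool's x, y, z in cm, then the turn about the tool's z in degrees. A call has 1 to 8 rows; each row is the pose to reach, as a shift and turn from the pose commanded when the call began, along the tool's axes at that moment; what a row does not reach only later rows make up. A row lasts 1/8 s, in which the tool goes at most 62.5 mm and 10.7 degrees, less where a joint would pass 70% of its speed; a pose out of reach is approached as far as the arm can. A call with a gripper value outside its range is refused whole. "claw" is the closure in counts, from 0 (fully open) to 255 (shut), set as the call begins (left out, the last holds). The fingers move at their own pace and stop on an object; the grip force is fixed at half the most. Time passes only in rows, so rows that repeat a pose let the fingers close. It gives the time, the measured TCP pose, the force, the opening and the grip force at its end, in the units of the state.
- get_obs(): the state, without advancing time (a new reading comes with each control period).
- snapshot(name): name is "side" or "top" or "wrist"; returns the picture (384x512x3 uint8, blue, green, red); there is no depth.
- camera_model(name): a dict with "camera_matrix" (3x3 intrinsics, pixels), "camera_from_world" (4x4, takes a point from world to camera coordinates). Camera axes: x right, y up, looking along -z (the intrinsics and any distortion apply to the point x, -y, -z); pixel columns grow to the right and rows downward; lengths in m; the calibration is good to about 2 mm. The wrist camera is an equidistant fisheye: a pixel r from the principal point sees the ray r / f radians off the axis. A picture is of the moment at which its call begins: read the wrist's pose just before it. camera_model takes no time and is no camera call; for the wrist camera it gives the pose at the moment of the call.
- close_job(): hands the job in; it is judged then, once.
The state is a dict: "time": time; "joint_positions": joint angles; "qvel": joint speeds; "joint_torque": joint torques, N m; "tool_pos": TCP position; "ee_rot": TCP orientation; "wrist_force": force on the tool from outside, world axes, zero at the start; "wrist_torque": the same for the moment, N m; "width": finger opening in m; "finger_force": force on a finger pad.
Only numpy, scipy, OpenCV 4.12 (cv2) and the standard library are available. Lean on these libraries where they do the work, as an engineer would, in place of code of your own. Each camera call takes 0.05 s, during which the arm holds its last target. There are 200 camera calls.

## Working session

There is one attempt and no reset: what is moved stays moved. The work goes in short steps, Python scripts to look and compute and a tool call to move; the robot and the scene stay as the last step left them, time stands still between calls to the robot, and variables do not carry over. Pictures are saved under pics/ and viewed, at most 10 in all, crops included, and the job is handed in when it is done.

Besides the shell and the picture viewer there is one more tool, called after "Request:" in YAML: its name, and indented under it one key for each argument. servo_tool: Moves the arm, as the interface text tells. Its arguments: {"type":"object","properties":{"targets":{"type":"array"},"claw":{"type":"number"}},"required":["targets"]}

```bash
mkdir -p pics
python3 - <<'E'
from bench import *
import cv2,numpy as np
for n in("top","side"):
    im=snapshot(n); cv2.imwrite(f"pics/{n}0.png",im)
    c=camera_model(n); print(n,np.round(c["camera_matrix"],1).tolist(),np.round(c["camera_from_world"],4).tolist(),[k for k in c])
o=get_obs(); print(o)
E
```

```text
top [[410.0, 0.0, 258.8], [0.0, 410.0, 195.5], [0.0, 0.0, 1.0]] [[0.0065, -0.9996, -0.0275, 0.0398], [0.9904, 0.0026, 0.138, -0.5718], [-0.1378, -0.0281, 0.9901, -0.9994], [0.0, 0.0, 0.0, 1.0]] ['camera_matrix', 'camera_from_world']
side [[368.8, 0.0, 253.4], [0.0, 368.8, 196.5], [0.0, 0.0, 1.0]] [[0.9508, -0.3094, -0.0135, -0.5413], [0.2104, 0.6134, 0.7613, -0.2235], [-0.2273, -0.7267, 0.6483, -0.7642], [0.0, 0.0, 0.0, 1.0]] ['camera_matrix', 'camera_from_world']
{'time': 0.1, 'joint_positions': array([ 1.16590706e+00,  8.78887130e-02,  1.37203736e+00,  1.42247293e-05,
        1.68359111e+00, -1.03130261e-01]), 'qvel': array([ 0.0006598 , -0.00044324, -0.00248013, -0.00046193,  0.00096047,
        0.00149136]), 'joint_torque': array([ 2.39565794e-03, -3.41249871e+01, -3.03300977e+01,  7.20298779e-02,
        3.04013863e-02, -8.28312932e-05]), 'tool_pos': array([0.16330506, 0.52474479, 0.22325037]), 'ee_rot': array([-3.13967980e+00, -2.12187862e-04,  2.83983503e+00]), 'wrist_force': array([ 0.14238587, -0.1399999 , -0.19853168]), 'wrist_torque': array([-0.00433994,  0.00157083,  0.00641321]), 'finger_force': 0.0, 'width': 0.09409951484136755}
```

View pics/top0.png

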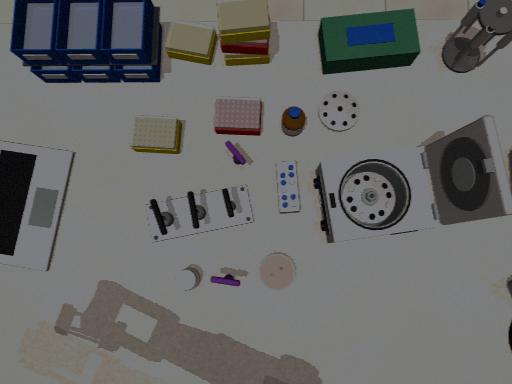

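View pics/side0.png

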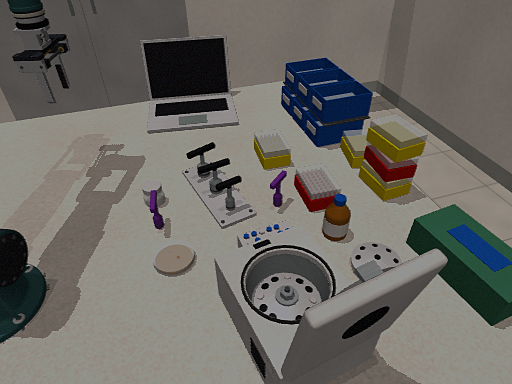

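Top view: the holder has three black T-bars, at (158,217), (193,210) and (228,203). Two purple keys lie off the holder, at (235,152) and (225,281), and are not meant. The rotor nut is at about (370,196), and the lid is on the right (-y side). Next I'll enlarge the keys and the nut.

Run:
```python
import cv2,numpy as np
t=cv2.imread("pics/top0.png")
def crop(im,x,y,w,h,s):
    c=cv2.resize(im[y:y+h,x:x+w],None,fx=s,fy=s,interpolation=cv2.INTER_CUBIC)
    for i in range(0,w,10): cv2.putText(c,str(x+i),(i*s,8),0,.3,(0,0,255),1); cv2.line(c,(i*s,0),(i*s,4 if i%20 else c.shape[0]),(0,120,255) ,1) if i%20==0 else 0
    for i in range(0,h,10): cv2.putText(c,str(y+i),(0,i*s+4),0,.3,(0,0,255),1)
    return c
a=crop(t,142,178,118,66,6)
b=crop(t,345,170,50,50,6)
g=crop(t,345,170,50,50,1)
s=cv2.imread("pics/side0.png")
d=crop(s,180,138,80,50,5) 
e=crop(s,262,270,50,50,6)[:200]
o=np.zeros((600,800,3),np.uint8)
o[:396,:708]=a; 
o[396:596,:300]=b[60:260]; o[396:596,300:500]=e[:200,50:250]
o[396:596,500:800]=d[:200,:300]
cv2.imwrite("pics/c1.png",o)
```

```text
(no output)
```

View pics/c1.png

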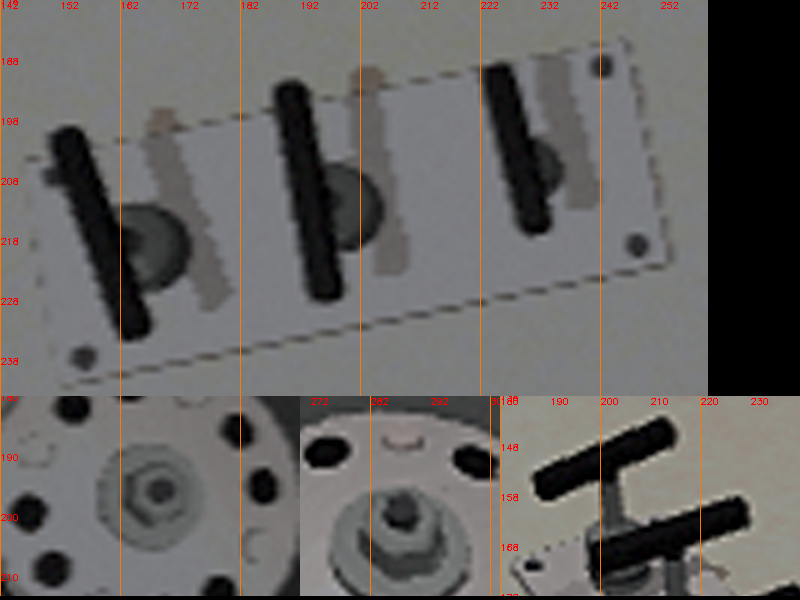

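```bash
cat > h.py <<'E'
from bench import *
import cv2,numpy as np
from scipy.spatial.transform import Rotation as R
from scipy.optimize import least_squares
def ray(c,p,fish=False):
    K=c["camera_matrix"];T=c["camera_from_world"]
    d=np.array([(p[0]-K[0,2])/K[0,0],(p[1]-K[1,2])/K[1,1]])
    if fish:
        r=np.hypot(*d); v=np.r_[d/max(r,1e-9)*np.sin(r),np.cos(r)]
    else: v=np.r_[d,1]
    v=np.array([v[0],-v[1],-v[2]]); Rm=T[:3,:3]
    return -Rm.T@T[:3,3],Rm.T@v
def atz(c,p,z,fish=False):
    o,d=ray(c,p,fish); return (o+d*(z-o[2])/d[2])
def proj(c,P,fish=False):
    K=c["camera_matrix"];q=c["camera_from_world"]@np.r_[P,1]; x,y,z=q[0],-q[1],-q[2]
    if fish:
        r=np.hypot(x,y); t=np.arctan2(r,z); u=np.array([x,y])/max(r,1e-9)*t
    else: u=np.array([x,y])/z
    return np.array([K[0,0]*u[0]+K[0,2],K[1,1]*u[1]+K[1,2]])
def rel(target,yaw=None):
    "shift in cm along tool axes and turn deg from measured pose"
    o=get_obs(); Rm=R.from_euler('xyz',o["ee_rot"]); s=Rm.inv().apply(np.array(target)-o["tool_pos"])*100
    t=None
    if yaw is not None:
        t=np.degrees(o["ee_rot"][2]-yaw); t=(t+90)%180-90
    return np.round(s,2),t
def st():
    o=get_obs(); print("t",round(o["time"],2),"p",np.round(o["tool_pos"],4),"rpy",np.round(o["ee_rot"],3),"F",np.round(o["wrist_force"],1),"M",np.round(o["wrist_torque"],3),"w",round(o["width"],4),"f",round(o["finger_force"],1),"j",np.round(o["joint_positions"],2))
E
python3 - <<'E'
from h import *
t=camera_model("top");s=camera_model("side")
for n,a,b in(("L",(153.3,199.7),(164.5,234.3)),("M",(190.5,192.2),(196.3,228)),("S",(225,189),(231.5,216.7))):
    A=atz(t,a,.098);B=atz(t,b,.098); d=A-B
    print(n,np.round((A+B)/2,4),"len",np.linalg.norm(d),"ang",np.degrees(np.arctan2(d[1],d[0])))
for p in((165,218.2),(199,212.5)): print("socket",atz(t,p,.045)) 
print("nut",atz(t,(371.7,195.7),.104),atz(t,(370,196.8),.085),"side",atz(s,(287,288.7),.104))
A=atz(t,(371.7,195.7),.104);w=camera_model("wrist");print(w["camera_matrix"]); st()
o=get_obs();Rt=R.from_euler('xyz',o["ee_rot"]).as_matrix();T=w["camera_from_world"]
print("cam in tool",Rt.T@(-T[:3,:3].T@T[:3,3]-o["tool_pos"]),(T[:3,:3]@Rt).round(2))
E
```

```text
L [0.5112 0.2797 0.098 ] len 0.08821913139914024 ang 20.109724086475865
M [0.5281 0.1972 0.098 ] len 0.08753406675321426 ang 10.799960840431273
S [0.5457 0.1139 0.098 ] len 0.06875348675754026 ang 14.065546689791448
socket [0.5125059  0.27848991 0.045     ]
socket [0.52725288 0.19279636 0.045     ]
nut [ 0.5629061  -0.22593614  0.104     ] [ 0.56287234 -0.22649603  0.085     ] side [ 0.56055843 -0.22588959  0.104     ]
[[297.31863964   0.         256.30964706]
 [  0.         297.31863964 193.31517405]
 [  0.           0.           1.        ]]
t 0.1 p [0.1633 0.5247 0.2233] rpy [-3.14 -0.    2.84] F [ 0.1 -0.1 -0.2] M [-0.004  0.002  0.006] w 0.0941 f 0.0 j [ 1.17  0.09  1.37  0.    1.68 -0.1 ]
cam in tool [ 7.59517403e-02  4.43218260e-05 -1.60344557e-01] [[-0.    1.   -0.  ]
 [ 0.97  0.    0.26]
 [ 0.26 -0.   -0.97]]
```

```bash
python3 -c "
from h import *
print(rel([.528,.197,.25],np.radians(190.8)))"
```

```text
(array([-44.56, -20.46,  -2.65]), np.float64(-28.089438143410625))
```

Request:
servo_tool:
  targets:
    - [-44.6,-20.5,-2.6,-28]
    - [-44.6,-20.5,-2.6,-28]
    - [-44.6,-20.5,-2.6,-28]
    - [-44.6,-20.5,-2.6,-28]
    - [-44.6,-20.5,-2.6,-28]
    - [-44.6,-20.5,-2.6,-28]
    - [-44.6,-20.5,-2.6,-28]
    - [-44.6,-20.5,-2.6,-28]
  claw: 80

```text
time: 1.1
tool_pos: [0.5272, 0.1972, 0.2497]
ee_rot: [3.141, -0.001, -2.955]
wrist_force: [-0.1, 0.5, 0.8]
width: 0.0643
finger_force: 0.0
```

Request:
servo_tool:
  targets:
    - [0,0,0,0]
    - [0,0,0,0]

```text
time: 1.35
tool_pos: [0.5257, 0.199, 0.2494]
ee_rot: [3.141, -0.002, -2.955]
wrist_force: [-0.0, 0.3, 0.3]
width: 0.0644
finger_force: 0.0
```

Run:
```python
from h import *
st(); c=camera_model("wrist"); cv2.imwrite("pics/w1.png",cv2.resize(snapshot("wrist"),(768,576),interpolation=3))
o=get_obs()
print(rel([.528,.197,.25],np.radians(190.8)), proj(c,[.528,.197,.101],True)*1.5, proj(c,o["tool_pos"],True)*1.5)
np.save("w1c.npy",c,allow_pickle=True)
```

```text
t 1.35 p [0.5257 0.199  0.2494] rpy [ 3.141e+00 -2.000e-03 -2.955e+00] F [-0.   0.3  0.3] M [0.029 0.009 0.021] w 0.0644 f 0.0 j [ 0.26  0.11  1.29  0.    1.74 -1.5 ]
(array([-0.21, -0.3 , -0.03]), np.float64(-0.041006305639768925)) [380.53165419 283.11014254] [385.42169764 369.5824439 ]
```

View pics/w1.png

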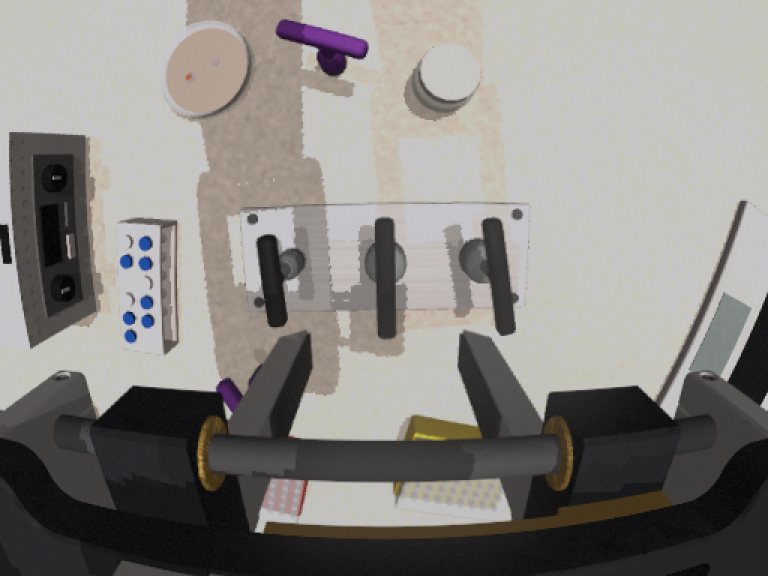

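Wrist view: the middle full-size bar runs from (385,218) to (387,337), almost parallel to tool x. The slim key is on the left at (270,280), and the other full-size key is on the right at (498,277).

Run:
```python
from h import *
c=np.load("w1c.npy",allow_pickle=True).item()
for a,b in(((385,218.5),(387,337.5)),((493,219),(505.5,334))):
    A=atz(c,np.array(a)/1.5,.100,True);B=atz(c,np.array(b)/1.5,.100,True);d=B-A
    print((A+B)/2,np.linalg.norm(d),np.degrees(np.arctan2(d[1],d[0])))
print(rel([.528,.197,.25],np.radians(190.8)))
```

```text
[0.52520675 0.20048203 0.1       ] 0.08803013448842519 11.632619507430269
[0.50856359 0.28223447 0.1       ] 0.08810211655968454 20.513945549641974
(array([-0.21, -0.3 , -0.03]), np.float64(-0.041006305639768925))
```

Request:
servo_tool:
  targets:
    - [0,0,6,-0.8]
    - [0,0,12,-0.8]
    - [0,0,14,-0.8]
    - [0,0,15.6,-0.8]
    - [0,0,15.6,-0.8]
    - [0,0,15.6,-0.8]

```text
time: 2.15
tool_pos: [0.527, 0.1995, 0.0959]
ee_rot: [3.141, 0.003, -2.94]
wrist_force: [-0.5, -0.1, 0.4]
width: 0.0643
finger_force: 0.0
```

Request:
servo_tool:
  targets:
    - [0,0,0,0]
    - [0,0,0,0]
    - [0,0,0,0]
    - [0,0,0,0]
    - [0,0,0,0]
    - [0,0,0,0]
  claw: 255

```text
time: 2.9
tool_pos: [0.5262, 0.1989, 0.094]
ee_rot: [3.141, 0.0, -2.941]
wrist_force: [0.7, -0.3, -0.1]
width: 0.0138
finger_force: 30.0
```

```bash
python3 -c "
from h import *
st()"
```

```text
t 2.9 p [0.5262 0.1989 0.094 ] rpy [ 3.141  0.    -2.941] F [ 0.7 -0.3 -0.1] M [ 0.04  -0.037 -0.056] w 0.0138 f 30.0 j [ 0.26  0.18  1.53  0.    1.43 -1.51]
```

Request:
servo_tool:
  targets:
    - [0,0,-2,0]
    - [0,0,-5,0]
    - [0,0,-10,0]
    - [0,0,-15,0]
    - [0,0,-17.5,0]
    - [0,0,-17.5,0]

```text
time: 3.65
tool_pos: [0.527, 0.1991, 0.271]
ee_rot: [3.141, 0.004, -2.941]
wrist_force: [-0.8, -0.6, -2.3]
width: 0.0133
finger_force: 30.0
```

```bash
python3 -c "
from h import *
st(); print(rel([.625,-.21,.268]))"
```

```text
t 3.65 p [0.527  0.1991 0.271 ] rpy [ 3.141  0.004 -2.941] F [-0.8 -0.6 -2.3] M [-0.01   0.083  0.029] w 0.0133 f 30.0 j [ 0.26  0.11  1.25  0.    1.77 -1.51]
(array([ -1.44, -42.04,   0.3 ]), None)
```

Request:
servo_tool:
  targets:
    - [-0.3,-5,0,0]
    - [-0.5,-11,0,0]
    - [-0.7,-17,0,0]
    - [-0.9,-23,0,0]
    - [-1.1,-29,0,0]
    - [-1.2,-35,0,0]
    - [-1.4,-40,0,0]
    - [-1.4,-42,0,0]

```text
time: 4.65
tool_pos: [0.6228, -0.2127, 0.2645]
ee_rot: [3.138, -0.006, -2.944]
wrist_force: [0.1, 1.1, -3.2]
width: 0.0138
finger_force: 30.0
```

Request:
servo_tool:
  targets:
    - [0,0,0,0]
    - [0,0,0,0]
    - [0,0,0,0]
    - [0,0,0,0]

```text
time: 5.15
tool_pos: [0.6238, -0.2086, 0.2697]
ee_rot: [-3.141, 0.001, -2.939]
wrist_force: [0.1, -0.4, -2.6]
width: 0.0139
finger_force: 30.0
```

Run:
```python
from h import *
st(); c=camera_model("wrist"); im=snapshot("wrist"); cv2.imwrite("pics/w2full.png",im)
np.save("w2c.npy",c,allow_pickle=True)
n=proj(c,[.562,-.226,.104],True); o=get_obs(); Rm=R.from_euler('xyz',o["ee_rot"])
print("nut exp",n,"mouth exp",proj(c,o["tool_pos"]+Rm.apply([0,0,.083]),True))
x,y=np.round(n).astype(int); x0,y0=x-40,max(0,y-33)
print("x0y0",x0,y0)
a=cv2.resize(im[y0:y0+60,x0:x0+80],None,fx=9,fy=9,interpolation=cv2.INTER_CUBIC)[:540]
cv2.imwrite("pics/w2.png",a)
t=snapshot("top");s=snapshot("side");cv2.imwrite("pics/t2.png",t);cv2.imwrite("pics/s2.png",s)
```

```text
t 5.15 p [ 0.6238 -0.2086  0.2697] rpy [-3.141e+00  1.000e-03 -2.939e+00] F [ 0.1 -0.4 -2.6] M [ 0.021 -0.034 -0.015] w 0.0139 f 30.0 j [-0.41  0.33  0.99  0.    1.82 -2.18]
nut exp [251.64606465 125.88168832] mouth exp [255.58789915 204.96671557]
x0y0 212 93
```

View pics/w2.png

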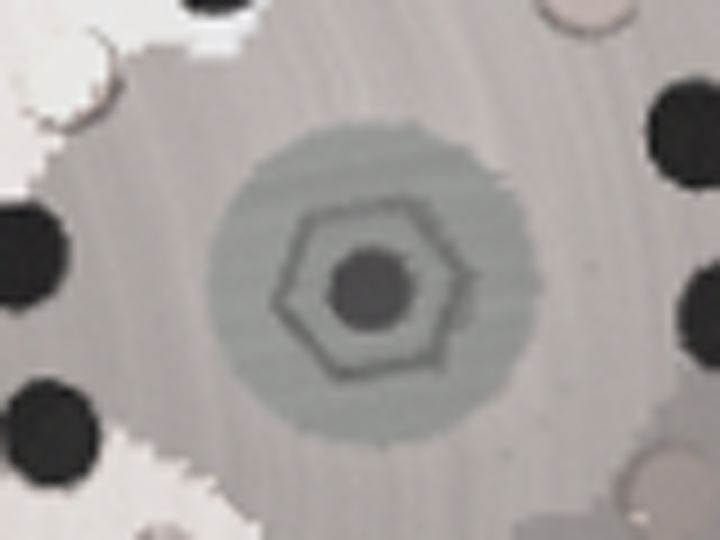

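View pics/w2full.png

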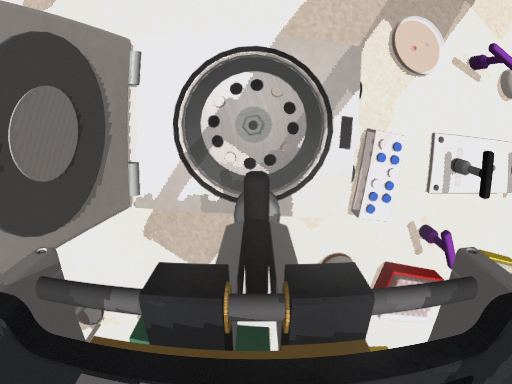

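Wrist view: the nut is clear at (253.3,125.0), with hex corners in the crop at (280,300), (312,215), (403,200), (470,275), (437,362) and (347,378). The held key sits at (256,200), with the lid well off to the left. Next I'll work out the nut angle and check the key's offset in the grip.

Run:
```python
from h import *
c=np.load("w2c.npy",allow_pickle=True).item(); o=get_obs(); Rm=R.from_euler('xyz',o["ee_rot"])
px=[(280,300),(312,215),(403,200),(470,275),(437,362),(347,378)]
W=np.array([atz(c,(212+a/9+.0,93+b/9),.099,True) for a,b in px])
cen=W.mean(0); v=W-cen; a=np.degrees(np.arctan2(v[:,1],v[:,0])); print("cen",cen,"r",np.linalg.norm(v,axis=1),"corner",a%60, np.degrees(np.angle(np.exp(6j*np.radians(a)).sum()))/6%60)
print("thread",atz(c,(253.33,125.0),.104,True),"tool yaw",np.degrees(o["ee_rot"][2])%360)
im=cv2.imread("pics/w2full.png"); f=8;x0,y0=215,155
b=cv2.resize(im[y0:y0+75,x0:x0+80],None,fx=f,fy=f,interpolation=cv2.INTER_CUBIC)
def P(q): 
    p=proj(c,o["tool_pos"]+Rm.apply(q),True); return tuple(np.round((p-[x0,y0]+.5)*f).astype(int).tolist())
th=np.linspace(0,2*np.pi,60)
g=-.001+.002 # bar centre 1mm further along tool z
for z,col in((.084,(0,0,255)),(.060,(0,255,255))):
    cv2.polylines(b,[np.array([P([.018*np.cos(t),.018*np.sin(t),z]) for t in th])],True,col,1)
for z in(-.007,.009): cv2.polylines(b,[np.array([P([.045,y,z]) for y in(-.007,.007)]+[P([-.02,.007,z])])],False,(0,255,0),1)
cv2.imwrite("pics/k2.png",b)
```

```text
cen [ 0.56082418 -0.22406035  0.099     ] r [0.01173525 0.01190478 0.01145416 0.01179155 0.01191596 0.01164467] corner [48.46531898 51.76529023 54.02148817 49.66057742 51.48103317 54.39094869] 51.63221747250785
thread [ 0.56068724 -0.22439756  0.104     ] tool yaw 191.5571016719665
```

View pics/k2.png

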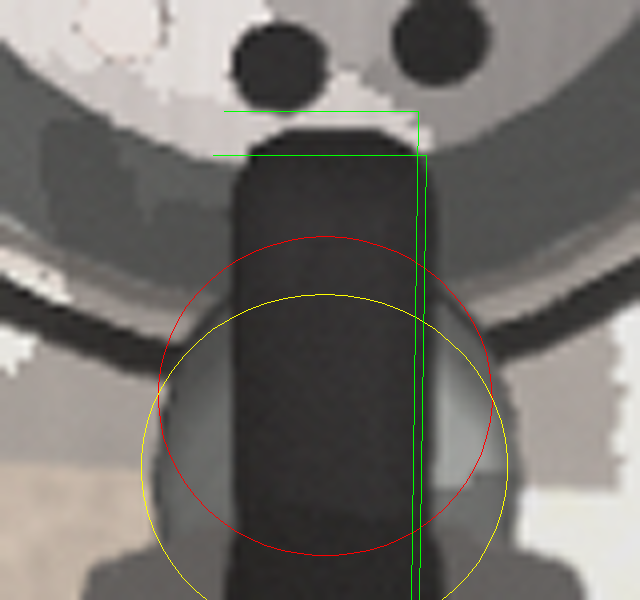

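The socket and bar both appear about 1.7 px to the right of the prediction. The grip centres the bar across the fingers, so that is a camera error and I'll correct the nut by it. They also appear about 1.5–1.9 mm towards tool −x, which the top view confirms is the key's offset in the grip.

Run:
```python
from h import *
c=np.load("w2c.npy",allow_pickle=True).item()
N=atz(c,(251.75,125.0),.104,True); y=np.radians(171.6); T=N[:2]+.0017*np.array([np.cos(y),np.sin(y)])
print(N,T,rel([*T,.21],y),rel([*T,.268],y))
```

```text
[ 0.56102885 -0.22608183  0.104     ] [ 0.55934709 -0.22583349] (array([ 6.64, -0.33,  5.94]), np.float64(19.95710167196654)) (array([ 6.64, -0.33,  0.14]), np.float64(19.95710167196654))
```

Request:
servo_tool:
  targets:
    - [3,-0.2,0,7]
    - [6,-0.3,0,14]
    - [6.6,-0.3,0,20]
    - [6.6,-0.3,0,20]
    - [6.6,-0.3,0,20]
    - [6.6,-0.3,0,20]
    - [6.6,-0.3,0,20]

```text
time: 6.18
tool_pos: [0.5599, -0.2259, 0.2688]
ee_rot: [3.141, -0.0, 2.994]
wrist_force: [0.5, 0.9, -2.9]
width: 0.0137
finger_force: 30.0
```

Run:
```python
from h import *
y=np.radians(171.6)
st(); print(rel([.55935,-.22583,.19],y))
for n in("top","side"): cv2.imwrite(f"pics/{n}3.png",snapshot(n)); st(); print(rel([.55935,-.22583,.19],y))
```

```text
t 6.17 p [ 0.5599 -0.2259  0.2688] rpy [ 3.141 -0.     2.994] F [ 0.5  0.9 -2.9] M [ 0.003 -0.007 -0.019] w 0.0137 f 30.0 j [-0.48  0.21  1.15  0.    1.79 -1.9 ]
(array([ 0.05, -0.01,  7.88]), np.float64(-0.043775805938139456))
t 6.22 p [ 0.5599 -0.2259  0.2689] rpy [ 3.141 -0.     2.994] F [ 0.4 -0.6 -3.5] M [0.015 0.006 0.011] w 0.0139 f 30.0 j [-0.48  0.21  1.15  0.    1.79 -1.9 ]
(array([ 0.05, -0.  ,  7.89]), np.float64(-0.053505684466855996))
t 6.28 p [ 0.5598 -0.2259  0.2689] rpy [ 3.141 -0.     2.994] F [-0.   0.9 -2.3] M [ 0.049  0.017 -0.031] w 0.014 f 30.0 j [-0.48  0.2   1.15  0.    1.79 -1.9 ]
(array([ 0.04, -0.  ,  7.89]), np.float64(-0.06198113518389903))
```

Descending in stages to try it: first to just above the thread, then small steps while watching force.

Request:
servo_tool:
  targets:
    - [0.05,0,3,0]
    - [0.05,0,6,0]
    - [0.05,0,7,0]
    - [0.05,0,7,0]
    - [0.05,0,7.5,0]
    - [0.05,0,7.9,0]
    - [0.05,0,7.9,0]

```text
time: 7.15
tool_pos: [0.5591, -0.2259, 0.1902]
ee_rot: [3.142, 0.0, 2.993]
wrist_force: [0.1, -0.0, -1.8]
width: 0.0135
finger_force: 30.0
```

Request:
servo_tool:
  targets:
    - [0,0,0.3,0]
    - [0,0,0.5,0]
    - [0,0,0.5,0]

```text
time: 7.52
tool_pos: [0.559, -0.2258, 0.1848]
ee_rot: [3.141, -0.001, 2.993]
wrist_force: [-0.7, 0.5, -2.7]
width: 0.0138
finger_force: 30.0
```

Request:
servo_tool:
  targets:
    - [0,0,0.2,0]
    - [0,0,0.3,0]
    - [0,0,0.3,0]

```text
time: 7.9
tool_pos: [0.559, -0.2259, 0.1819]
ee_rot: [3.141, -0.0, 2.993]
wrist_force: [-0.3, 0.5, -3.2]
width: 0.0137
finger_force: 30.0
```

Request:
servo_tool:
  targets:
    - [0,0,0.1,0]
    - [0,0,0.2,0]
    - [0,0,0.2,0]

```text
time: 8.28
tool_pos: [0.5591, -0.2259, 0.18]
ee_rot: [3.141, -0.0, 2.993]
wrist_force: [-0.1, 0.2, -3.1]
width: 0.0139
finger_force: 30.0
```

Request:
servo_tool:
  targets:
    - [0,0,0.1,0]
    - [0,0,0.2,0]
    - [0,0,0.2,0]

```text
time: 8.65
tool_pos: [0.5591, -0.2259, 0.178]
ee_rot: [3.141, 0.0, 2.993]
wrist_force: [0.8, -0.1, -3.7]
width: 0.0139
finger_force: 30.0
```

Request:
servo_tool:
  targets:
    - [0,0,0.1,0]
    - [0,0,0.2,0]
    - [0,0,0.3,0]
    - [0,0,0.4,0]
    - [0,0,0.4,0]

```text
time: 9.28
tool_pos: [0.5592, -0.2259, 0.1739]
ee_rot: [3.141, 0.0, 2.993]
wrist_force: [0.8, 0.4, -3.4]
width: 0.0136
finger_force: 30.0
```

Request:
servo_tool:
  targets:
    - [0,0,0.1,0]
    - [0,0,0.2,0]
    - [0,0,0.3,0]
    - [0,0,0.3,0]

```text
time: 9.78
tool_pos: [0.5591, -0.2259, 0.1709]
ee_rot: [3.141, -0.0, 2.993]
wrist_force: [0.6, 0.6, -3.4]
width: 0.0139
finger_force: 30.0
```

Request:
servo_tool:
  targets:
    - [0,0,0.1,0]
    - [0,0,0.2,0]
    - [0,0,0.2,0]

```text
time: 10.15
tool_pos: [0.5592, -0.2259, 0.1691]
ee_rot: [3.142, 0.0, 2.993]
wrist_force: [0.3, -0.4, -2.5]
width: 0.0137
finger_force: 30.0
```

Request:
servo_tool:
  targets:
    - [0,0,0.1,0]
    - [0,0,0.1,0]
    - [0,0,0.1,0]

```text
time: 10.52
tool_pos: [0.5594, -0.226, 0.169]
ee_rot: [-3.141, 0.001, 2.993]
wrist_force: [0.2, 0.7, 2.9]
width: 0.0137
finger_force: 30.0
```

Run:
```python
from h import *
s=snapshot("side"); cv2.imwrite("pics/side4.png",cv2.resize(s[120:345,130:430],None,fx=2.6,fy=2.6,interpolation=3)); st()
```

```text
t 10.57 p [ 0.5594 -0.226   0.169 ] rpy [-3.141e+00  1.000e-03  2.993e+00] F [-0.5  0.2  2.9] M [0.222 0.133 0.017] w 0.0138 f 30.0 j [-0.48  0.22  1.33  0.    1.59 -1.9 ]
```

View pics/side4.png

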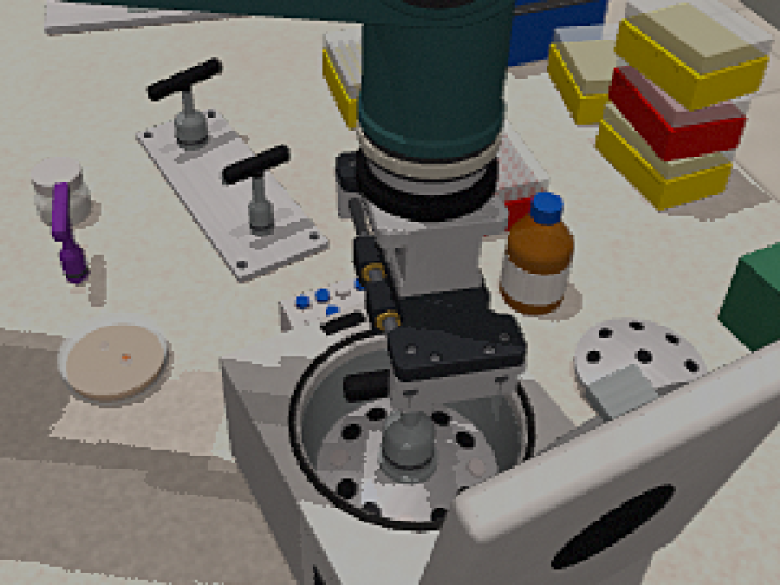

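The socket sits down on the washer at (408,450). The other full-size key and the slim one are upright on their pins at (190,125) and (260,215). The first key tried fits, so no key needs hanging back.

```bash
python3 -c "
from bench import *
print(close_job())"
```

```text
the job is handed in; nothing more can be done
None
```

The middle full-size key, the first one tried, fits: it is fully home and upright on the nut, still held by its T-handle; the other two keys still stand on their pins, nothing else was touched, and the job is handed in.

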